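# Find the rocking corner of a flange and wedge it firm

### The job

The steel flange lying on the four riser blocks of the granite plate rocks, because one block is lower than the others. Press gently on its corners in turn until you find and rock the one that dips, then slide the levelling wedge in along the top of that block from its open end until it just takes up the gap without lifting the flange, and press that corner firmly but gently once more to prove that the flange no longer rocks. Leave the wedge there, the flange lying where it was, and the other things undisturbed.

Things in the scene. Friction and masses are not known exactly. Their poses are not given: they have to be found in the camera images.
- granite: fixed black granite surface plate, 300 (x) x 260 (y) x 50 mm high, origin at the centre of its underside. Four fixed steel riser blocks stand on it, each 90 mm long (granite's x) and 30 mm wide (y), centred at x = +-80, y = +-40 mm of the granite
- blocks (a point): point midway between the four riser blocks, level with the tops of the three full ones, 30 mm above the granite. The fourth block, which one is not told, is 4 to 5.5 mm lower. The inner 25 mm of each block lie under the flange; the outer 65 mm are open and point out from the flange's +x or -x side
- flange: loose dark steel square flange, 120 x 120 x 12 mm plus a hub 54 mm wide and 14 mm tall on top, 0.8 kg, origin at the centre of its underside. It lies level on the blocks, square with the granite, centres within 4 mm. Over the low block its corner dips 2 to 4 mm when pressed with more than 4 to 4.5 N at the marked point, and rights itself. It slides if pushed sideways with a few newtons
- corner1 (a point): point on the flange's upper face, at x = +40, y = +42 mm of the flange: where to press over one block (with the gripper shut); moves with the flange
- corner2 (a point): point on the flange's upper face, at x = -40, y = +42 mm of the flange: where to press over one block (with the gripper shut); moves with the flange
- corner3 (a point): point on the flange's upper face, at x = -40, y = -42 mm of the flange: where to press over one block (with the gripper shut); moves with the flange
- corner4 (a point): point on the flange's upper face, at x = +40, y = -42 mm of the flange: where to press over one block (with the gripper shut); moves with the flange
- wedge_mid (a point): centre of the loose double-ended levelling wedge, half-way up its upright black grip (14 mm in x, 24 mm in y, 50 mm high from the underside); x along the wedge. At first it lies on the table. 0.12 kg
- wedge: the same wedge; origin at the centre of its flat underside. Steel, 104 mm long (x), 24 mm wide (y); each end has a nose 2 mm thick at 52 mm from the centre and rises evenly to 8 mm thick at 7 mm from the centre, where the grip stands. Either end can be used
- case: loose orange instrument case, 90 x 140 x 40 mm, on the table to the left: a bystander; origin under its centre
- ring_gauge: loose steel setting ring, 64 mm wide, 22 mm high, on the table to the left: a bystander; origin under its centre
- driver: loose screwdriver, 170 mm long, on the table to the right: a bystander; origin under its middle
Not all that is in view belongs to the job. Leave any green look-alike of the wedge alone. There is more than one size of the flange; the job needs the larger.

How it is judged:
By the outcome, as a careful person would: the job done as asked, in the order asked, and still so for the second after the job is handed in, with the robot touching nothing.
It also fails if it takes over 72 s, if anything falls off the work surface, if the arm or the gripper's body presses on something with over 40 N, if the wrist force passes 120 N, or if a joint passes its speed limit or range.

### The arm

A 7-joint arm with a two-finger parallel gripper is mounted at the origin on the work surface. World frame = base frame: x ahead of the robot, y to its left, z up, the work surface at z = 0. Lengths are in m, angles in rad, forces in N, time in s.
With the tool pointing down it reaches from about 0.4 to 0.9 m from the base axis. Payload 5.5 kg.
Tool frame: the origin (TCP) lies midway between the tips of the shut fingers; the grasp point (between the pads) lies 19 mm behind it (env.grasp_offset is the distance from the TCP to the grasp point, in m); z points along the fingers, y is the line along which they close (so a half turn about z gives the same grasp; the last joint's range is limited). The gripper opens to 85 mm and grips with 20 to 120 N. Pads are 22 mm wide; open, the fingers measure 114 mm over their backs; the gripper's body (76 mm by 85 mm) begins 54 mm behind the grasp point. The pads swing forward as they close: fully open they stand 13 mm farther back than shut.
Start: joints at [1.589, 0.501, -0.427, 1.55, 0.221, 1.138, -0.21], TCP at [0.158, -0.631, 0.231] pointing down, gripper open.
Joint ranges: [-2.88, 2.88], [-0.31, 2.03], [-1.54, 1.56], [0.2, 2.42], [-1.41, 4.55], [0.19, 2.02], [-2.57, 2.57]. Speed limits (rad/s): [2.57, 2.57, 3.14, 3.14, 3.14, 3.14, 3.14].

### API

Orientations are given as a unit quaternion [x, y, z, w].
In Python, from station import status, grab_frame, get_calibration, ticket, look_for, env gives the robot as it stands. The module is installed in compiled form; this text tells all that it offers.
- The arm moves only by the shell command python3 -m inch 'ROWS' [FORCE]. ROWS is JSON, a list of rows, each a list of 3 entries, a list of its own where there are three numbers: the gripper's target within -1 to 1 (shut at 1, half-way at 0, fully open at -1), then the shift along the tool's x, y, z normalised to -1 to 1, where 1 is 0.25 m, then the turn about the tool's z normalised to -1 to 1, where 1 is 90 degrees. In form: [[hand, [dx, dy, dz], roll], ...]. A call has 1 to 5 rows; each row shifts and turns the commanded pose from where the row before left it, along the tool's axes as they then stand; what a row does not reach is not made up. A row lasts 1/8 s, in which the tool goes at most 62.5 mm and 10.7 degrees, less where a joint would pass 70% of its speed; a pose out of reach is approached as far as the arm can. A call with a number of a shift or a turn outside -1 to 1 is refused whole. A call with a gripper value outside its range is refused whole. The fingers move at their own pace and stop on an object; FORCE is the grip in N (left out, the last holds). Time passes only in rows, so rows that do not move let the fingers close. It gives the time, the measured TCP pose, the force, the opening and the grip force at its end, in the units of the state.
- status.read_state(): the state, without advancing time (a new reading comes with each control period).
- grab_frame(name): name is "side" or "top" or "wrist"; returns (picture, depth): 480x640x3 uint8, red, green, blue; 480x640 float32, m along the optical axis (not along the pixel's ray), 0 where there is no reading.
- get_calibration(name): a dict with "intrinsics" (3x3 intrinsics, pixels), "R" (3x3) and "t" (3): a world point X has camera coordinates R X + t. Camera axes: x right, y down, z forward; pixel columns grow to the right and rows downward; lengths in m; the calibration is good to about 2 mm. A picture is of the moment at which its call begins: read the wrist's pose just before it. get_calibration takes no time and is no camera call; for the wrist camera it gives the pose at the moment of the call.
- ticket.finish_job(): hands the job in; it is judged then, once.
Trained networks look in the newest picture that a camera, given by its name, has taken for a name from the list of things; names that differ only in an ending like _2 or _b are one class to them, and where a whole thing is asked for, a point or a joint stands for the part that bears it (a point fixed in the world has none). Each returns a list of dicts, best first, with "p" (0 to 1); they miss things now and then, are a little off and sometimes report something else, mostly with a low value. They report only what shows in the picture. A call takes as long as a camera call. They do not tell look-alikes from the thing itself.
- look_for(camera, name): "centre" ([column, row] in pixels, amid what is visible of it).
The state is a dict: "time_s": time; "joints": joint angles; "qd": joint speeds; "joint_torque": joint torques, N m; "ee_pos": TCP position; "tcp_rot": TCP orientation; "ft_force": force on the tool from outside, world axes, zero at the start; "moment": the same for the moment, N m; "grip_width": finger opening in m; "gripper_force": force on a finger pad.
Only numpy, scipy, OpenCV 4.12 (cv2) and the standard library are available. Lean on these libraries where they do the work, as an engineer would, in place of code of your own. Each camera call takes 0.05 s, during which the arm holds its last target. There are 200 camera calls.

## Working session

There is one attempt and no reset: what is moved stays moved. The work goes in short steps, Python scripts to look and compute and a shell command to move; the robot and the scene stay as the last step left them, time stands still between calls to the robot, and variables do not carry over. Pictures are saved under pics/ and viewed, at most 10 in all, crops included, and the job is handed in when it is done.

```bash
mkdir -p pics
cat > h.py <<'E'
from station import status, grab_frame, get_calibration, ticket, look_for, env
import numpy as np, cv2
from scipy.spatial.transform import Rotation as Rn
def world(cam,depth,u,v,cal=None):
    c=cal or get_calibration(cam);K=np.array(c["intrinsics"]);R=np.array(c["R"]);t=np.array(c["t"])
    d=depth[int(v),int(u)];p=np.linalg.inv(K)@[u,v,1]*d
    return R.T@(p-t)
def cloud(cam,depth,cal=None):
    c=cal or get_calibration(cam);K=np.array(c["intrinsics"]);R=np.array(c["R"]);t=np.array(c["t"])
    v,u=np.mgrid[:480,:640];P=np.stack([u,v,np.ones_like(u)],-1)@np.linalg.inv(K).T*depth[...,None]
    return (P-t)@R
def save(n,im): cv2.imwrite(f"pics/{n}.png",im[...,::-1])
E
python3 - <<'E'
from h import *
s=status.read_state();print({k:np.round(v,3) for k,v in s.items()});print(env.grasp_offset)
for cam in("top","side"):
    im,d=grab_frame(cam);save(cam+"0",im);np.save(cam+"0.npy",d)
    for n in("flange","wedge","wedge_mid","granite","blocks","corner1","case","ring_gauge","driver"):
        try:
            for r in look_for(cam,n)[:3]: print(cam,n,np.round(r["centre"]),round(r["p"],2),world(cam,d,*r["centre"]).round(3))
        except Exception as e: print(cam,n,e)
print(status.read_state()["time_s"])
E
```

```text
{'time_s': np.float64(0.0), 'joints': array([ 1.589,  0.502, -0.427,  1.551,  0.221,  1.138, -0.21 ]), 'qd': array([-0.001,  0.   , -0.002, -0.   , -0.002, -0.001,  0.001]), 'joint_torque': array([-0.0000e+00, -5.6952e+01, -5.8160e+00, -2.8094e+01,  1.1000e-02,
        1.2000e-02, -0.0000e+00]), 'ee_pos': array([ 0.157, -0.63 ,  0.23 ]), 'tcp_rot': array([ 0.993,  0.122, -0.   , -0.001]), 'ft_force': array([-0.252, -0.645,  0.709]), 'moment': array([-0.005,  0.   , -0.   ]), 'gripper_force': np.float64(0.0), 'grip_width': np.float64(0.086)}
0.0187
top flange [314. 244.] 0.84 [0.57  0.035 0.104]
top flange [337. 150.] 0.72 [ 0.848 -0.03   0.019]
top flange [432. 288.] 0.68 [ 0.45  -0.282  0.042]
top wedge [432. 290.] 0.72 [ 0.444 -0.29   0.014]
top wedge_mid [484. 292.] 0.88 [ 0.435 -0.422  0.049]
top wedge_mid [432. 285.] 0.56 [ 0.457 -0.284  0.036]
top granite [316. 267.] 0.8 [0.511 0.033 0.047]
top granite [185. 255.] 0.71 [0.553 0.4   0.045]
top blocks [316. 264.] 0.68 [0.517 0.031 0.097]
top corner1 [312. 242.] 0.81 [0.577 0.041 0.104]
top corner1 [339. 149.] 0.63 [ 0.851 -0.036 
[... 276 characters left out ...]
 0.85 [ 0.449 -0.303  0.027]
side wedge [294. 467.] 0.58 [ 0.434 -0.443  0.039]
side wedge [305. 270.] 0.43 [ 0.556 -0.048  0.048]
side wedge_mid [294. 469.] 0.94 [ 0.433 -0.442  0.031]
side wedge_mid [287. 388.] 0.69 [ 0.455 -0.306  0.029]
side granite [305. 272.] 0.6 [ 0.556 -0.051  0.045]
side blocks [303. 272.] 0.72 [ 0.552 -0.053  0.047]
side blocks [300. 234.] 0.31 [0.562 0.013 0.097]
side corner1 [303. 237.] 0.92 [0.568 0.01  0.092]
side corner1 [422. 257.] 0.8 [ 0.838 -0.042  0.019]
side case [264. 176.] 0.86 [0.548 0.368 0.041]
side ring_gauge [186. 198.] 0.55 [0.331 0.364 0.007]
side driver [431. 373.] 0.88 [ 0.71  -0.337  0.019]
side driver [302. 234.] 0.68 [0.564 0.011 0.097]
1.0
```

View pics/top0.png

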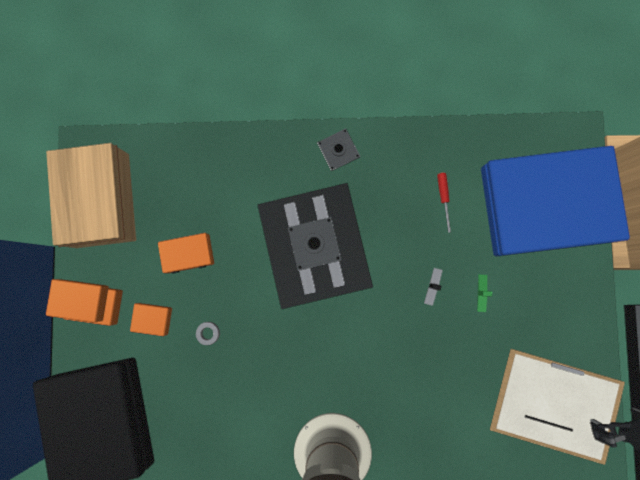

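View pics/side0.png

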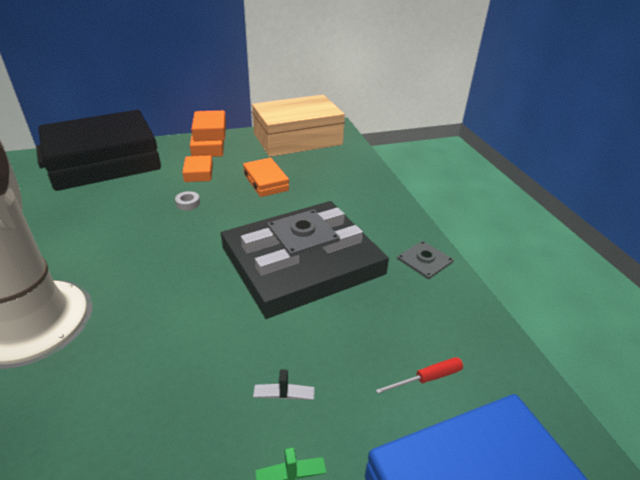

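Run:
```python
from h import *
im=cv2.imread("pics/top0.png")[...,::-1].astype(int)
d=np.load("top0.npy");P=cloud("top",d)
def rect(m,name):
    q=P[m][:,:2];r=cv2.minAreaRect((q*1000).astype(np.float32));print(name,m.sum(),np.round(r[0],1),np.round(r[1],1),round(r[2],1), "z",np.percentile(P[m][:,2],[5,50,95]).round(4))
X,Y,Z=P[...,0],P[...,1],P[...,2]
reg=(d>0)&(X>.35)&(X<.8)&(Y>-.2)&(Y<.25)
for lo,hi in((.04,.06),(.070,.084),(.086,.097),(.099,.115)):
    m=(reg&(Z>lo)&(Z<hi)).astype(np.uint8);m=cv2.morphologyEx(m,cv2.MORPH_OPEN,np.ones((3,3)))
    n,l,st,_=cv2.connectedComponentsWithStats(m)
    for i in range(1,n):
        if st[i,4]>25: rect(l==i,(lo,hi))
for (a,b) in((-.36,-.22),(-.52,-.37)):
    rw=(d>0)&(X>.33)&(X<.55)&(Y>a)&(Y<b)
    rect(rw&(Z>.004),"wedge"); rect(rw&(Z>.03),"grip")
    print(im[rw&(Z>.004)].mean(0))
```

```text
(0.04, 0.06) 6984 [572.3  38.8] [300.3 260.2] 12.4 z [0.0464 0.0506 0.0548]
(0.07, 0.084) 73 [691.4  22.2] [31.  19.8] 85.0 z [0.0775 0.0805 0.0833]
(0.07, 0.084) 184 [659.   98.4] [53.3 30.3] 12.1 z [0.0762 0.0804 0.0835]
(0.07, 0.084) 108 [661.1  18.7] [32.5 36.3] 89.4 z [0.0769 0.0805 0.0832]
(0.07, 0.084) 261 [491.  -20.1] [65.1 29.9] 12.0 z [0.0717 0.0761 0.0802]
(0.07, 0.084) 205 [473.9  56.8] [65.1 28.8] 10.9 z [0.076  0.08   0.0834]
(0.086, 0.097) 1496 [573.1  36.6] [120.2 119.6] 12.3 z [0.0888 0.0926 0.0959]
(0.099, 0.115) 317 [572.3  36.6] [50.6 50.8] 89.7 z [0.1028 0.1065 0.1109]
wedge 642 [ 439.9 -289.9] [219.5 138.4] 0.5 z [0.0041 0.0056 0.049 ]
grip 54 [ 451.9 -292.4] [24.6 13.9] 72.7 z [0.0385 0.0497 0.0542]
[ 81.22429907 103.26012461  95.03271028]
wedge 873 [ 440.1 -445.6] [219.2 148.8] 0.5 z [0.0042 0.0063 0.0826]
grip 221 [ 494.2 -456.8] [ 51.4 156.8] 56.8 z [0.0375 0.0765 0.0852]
[ 55.76174112 102.67353952  88.20733104]
```

Both views match: the wedge is grey, at px (433,287) in the top picture, and the green look-alike is beside it. The large flange is at (314,244). Depth puts the near-right block about 4 mm low, so I'll press that corner first.

```bash
cat >> h.py <<'E'
def yaw(s): 
    x=Rn.from_quat(s["tcp_rot"]).as_matrix()[:,0];return np.degrees(np.arctan2(x[1],x[0]))
def plan(target,yw=None):
    s=status.read_state();R=Rn.from_quat(s["tcp_rot"]).as_matrix();y=yaw(s)
    d=R.T@(np.array(target)-s["ee_pos"])
    print("t",round(s["time_s"],2),"pos",np.round(s["ee_pos"],4),"yaw",round(y,2),"F",np.round(s["ft_force"],2),"w",round(s["grip_width"],4))
    print("shift units",np.round(d/.25,4),"norm",round(np.linalg.norm(d)/.25,3))
    if yw is not None: print("roll units",round(-(yw-y)/90,4), "shift after roll", np.round((Rn.from_euler('z',yw-y,degrees=True).as_matrix()@R).T@(np.array(target)-s["ee_pos"])/.25,4))
E
python3 -m inch '[[1,[0.14,-0.135,0.0],0],[1,[0.14,-0.135,0.0],0],[1,[0.14,-0.135,0.0],0],[1,[0.14,-0.135,0.0],0],[1,[0.14,-0.135,0.0],0]]'
python3 -m inch '[[1,[0.14,-0.135,0.0],0],[1,[0.14,-0.135,0.0],0],[1,[0.14,-0.135,0.0],0],[1,[0.14,-0.135,0.0],0],[1,[0.14,-0.135,0.0],0]]'
python3 -m inch '[[1,[0.14,-0.135,0.0],0],[1,[0.14,-0.135,0.0],0],[1,[0.14,-0.135,0.0],0],[1,[0.14,-0.135,0.0],0],[1,[0,0,0],0]]'
python3 -c "
from h import *
plan([.543,-.013,.110],12.35)"
```

```text
time_s: 1.62
ee_pos: [0.2872, -0.4232, 0.2316]
tcp_rot: [0.993, 0.122, 0.0, 0.0]
ft_force: [0.3, 0.1, -0.4]
grip_width: -0.0001
gripper_force: 0.0
time_s: 2.25
ee_pos: [0.4161, -0.2171, 0.2317]
tcp_rot: [0.993, 0.122, 0.0, 0.0]
ft_force: [0.2, -0.6, -0.1]
grip_width: 0.0001
gripper_force: 0.0
time_s: 2.88
ee_pos: [0.5202, -0.0485, 0.2319]
tcp_rot: [0.992, 0.126, 0.001, -0.001]
ft_force: [0.1, -0.1, 0.6]
grip_width: -0.0001
gripper_force: 0.0
t 2.88 pos [ 0.5202 -0.0485  0.2319] yaw 14.45 F [ 0.12 -0.08  0.62] w -0.0001
shift units [ 0.1225 -0.1137  0.4882] norm 0.516
roll units 0.0234 shift after roll [ 0.1182 -0.1182  0.4882]
```

```bash
python3 -m inch '[[1,[0,0,0],0.023],[1,[0.04,-0.04,0.12],0],[1,[0.04,-0.04,0.16],0],[1,[0.038,-0.038,0.16],0],[1,[0,0,0.07],0]]'
python3 -m inch '[[1,[0,0,0],0]]'
python3 -c "
from h import *
plan([.543,-.013,.092],12.35)"
```

```text
time_s: 3.5
ee_pos: [0.5396, -0.0195, 0.1018]
tcp_rot: [0.995, 0.103, -0.002, -0.0]
ft_force: [-0.4, -1.0, 0.9]
grip_width: -0.0
gripper_force: 0.0
time_s: 3.62
ee_pos: [0.5399, -0.02, 0.103]
tcp_rot: [0.995, 0.103, -0.001, 0.0]
ft_force: [-1.1, 0.2, -0.2]
grip_width: -0.0001
gripper_force: 0.0
t 3.62 pos [ 0.5399 -0.02    0.103 ] yaw 11.84 F [-1.08  0.15 -0.2 ] w -0.0001
shift units [ 0.018 -0.025  0.044] norm 0.054
roll units -0.0057 shift after roll [ 0.0182 -0.0249  0.044 ]
```

```bash
python3 -m inch '[[1,[0.018,-0.025,0],-0.005],[1,[0,0,0.024],0],[1,[0,0,0.008],0],[1,[0,0,0],0]]'
for i in 1 2; do :; done
python3 -m inch '[[1,[0,0,0.004],0]]'
python3 -m inch '[[1,[0,0,0.004],0]]'
python3 -m inch '[[1,[0,0,0.004],0]]' | sed -n 2,4p
```

```text
time_s: 4.12
ee_pos: [0.5442, -0.0117, 0.0959]
tcp_rot: [0.994, 0.108, -0.0, 0.0]
ft_force: [-0.1, 0.2, 0.6]
grip_width: 0.0
gripper_force: 0.0
time_s: 4.25
ee_pos: [0.5444, -0.0115, 0.095]
tcp_rot: [0.994, 0.108, 0.0, 0.0]
ft_force: [0.1, -0.3, 0.4]
grip_width: -0.0002
gripper_force: 0.0
time_s: 4.38
ee_pos: [0.5443, -0.0115, 0.0938]
tcp_rot: [0.994, 0.108, 0.0, 0.0]
ft_force: [0.4, -0.4, 0.4]
grip_width: -0.0001
gripper_force: 0.0
ee_pos: [0.5443, -0.0114, 0.0928]
tcp_rot: [0.994, 0.108, 0.0, -0.0]
ft_force: [-0.5, -0.7, 0.7]
```

```bash
f(){ grep -E "ee_pos|ft_force"; }
python3 -m inch '[[1,[0,0,0.003],0]]'|f
python3 -m inch '[[1,[0,0,0.003],0]]'|f
python3 -m inch '[[1,[0,0,0.003],0]]'|f
python3 -m inch '[[1,[0,0,0.003],0]]'|f
```

```text
ee_pos: [0.5442, -0.0115, 0.092]
ft_force: [0.0, -0.9, 1.9]
ee_pos: [0.5442, -0.0116, 0.0914]
ft_force: [-2.1, -0.5, 3.5]
ee_pos: [0.5441, -0.0117, 0.0907]
ft_force: [-2.5, -1.5, 3.8]
ee_pos: [0.5441, -0.0118, 0.0899]
ft_force: [-2.1, -1.9, 5.2]
```

```bash
f(){ grep -E "ee_pos|ft_force"; }
python3 -m inch '[[1,[0,0,0.003],0]]'|f
python3 -m inch '[[1,[0,0,0.003],0]]'|f
python3 -m inch '[[1,[0,0,0.003],0]]'|f
```

```text
ee_pos: [0.544, -0.012, 0.0892]
ft_force: [-3.1, -2.4, 8.5]
ee_pos: [0.5441, -0.0119, 0.089]
ft_force: [-6.8, -2.7, 16.4]
ee_pos: [0.5441, -0.012, 0.0889]
ft_force: [-9.5, -3.6, 22.4]
```

```bash
f(){ grep -E "ee_pos|ft_force"; }
python3 -m inch '[[1,[0,0,-0.006],0],[1,[0,0,-0.004],0],[1,[0,0,-0.006],0],[1,[0,0,-0.008],0]]'|f
python3 -m inch '[[1,[0,0,-0.04],0],[1,[0,0,-0.1],0],[1,[0,0,-0.2],0],[1,[0,0,-0.2],0],[1,[0,0,0],0]]'|f
python3 - <<'E'
from h import *
im,d=grab_frame("top");P=cloud("top",d);X,Y,Z=P[...,0],P[...,1],P[...,2]
save("top1",im);np.save("top1.npy",d)
m=(d>0)&(X>.45)&(X<.7)&(Y>-.06)&(Y<.14)&(Z>.086)&(Z<.097)
r=cv2.minAreaRect((P[m][:,:2]*1000).astype(np.float32));print(m.sum(),r)
plan([.452,-.292,.2],-15)
E
```

```text
ee_pos: [0.5446, -0.0109, 0.0935]
ft_force: [0.5, 1.2, 0.5]
ee_pos: [0.5475, -0.0105, 0.2333]
ft_force: [-0.8, 0.1, -0.5]
223 ((587.055908203125, 75.4310302734375), (77.55953979492188, 242.91140747070312), 79.47652435302734)
t 6.55 pos [ 0.5459 -0.0111  0.2309] yaw 12.42 F [-0.23 -0.25 -0.61] w 0.0002
shift units [-0.6089  1.0165  0.1225] norm 1.191
roll units 0.3046 shift after roll [-0.0725  1.1825  0.1253]
```

```bash
f(){ grep -E "ee_pos|ft_force"; }
python3 -m inch '[[-0.3,[0,0,0],0.1],[-0.3,[0,0,0],0.1],[-0.3,[0,0,0],0.1],[-0.3,[-0.012,0.197,0],0],[-0.3,[-0.012,0.197,0],0]]'|f
python3 -m inch '[[-0.3,[-0.012,0.197,0],0],[-0.3,[-0.012,0.197,0],0],[-0.3,[-0.012,0.197,0],0],[-0.3,[-0.012,0.197,0],0],[-0.3,[0,0,0],0]]'|f
python3 -m inch '[[-0.3,[0,0,0],0]]'|f
python3 - <<'E'
from h import *
plan([.452,-.292,.1],-15)
cal=get_calibration("wrist")
im,d=grab_frame("wrist");save("wr1",im);np.save("wr1.npy",d)
P=cloud("wrist",d,cal);X,Y,Z=P[...,0],P[...,1],P[...,2]
m=(d>0)&(np.hypot(X-.452,Y+.292)<.07)
for lo,hi in((.004,.02),(.035,.06),(.044,.06)):
    k=m&(Z>lo)&(Z<hi)
    k=cv2.morphologyEx(k.astype(np.uint8),cv2.MORPH_OPEN,np.ones((3,3)))>0
    if k.sum()>10: print(lo,k.sum(),cv2.minAreaRect((P[k][:,:2]*1000).astype(np.float32)),np.percentile(Z[k],[5,50,95]))
im,d=grab_frame("top");save("top1",im);np.save("top1.npy",d);P=cloud("top",d);X,Y,Z=P[...,0],P[...,1],P[...,2]
m=(d>0)&(X>.45)&(X<.7)&(Y>-.06)&(Y<.14)&(Z>.086)&(Z<.097)
k=cv2.morphologyEx(m.astype(np.uint8),cv2.MORPH_OPEN,np.ones((3,3)))>0
print("flange",k.sum(),cv2.minAreaRect((P[k][:,:2]*1000).astype(np.float32)))
E
```

```text
ee_pos: [0.5126, -0.1053, 0.2272]
ft_force: [1.0, -1.1, -0.8]
ee_pos: [0.4492, -0.2974, 0.2268]
ft_force: [0.2, 0.2, -0.8]
ee_pos: [0.452, -0.2919, 0.2275]
ft_force: [0.7, 0.7, -0.1]
t 7.92 pos [ 0.452  -0.2919  0.2275] yaw -14.6 F [ 0.7   0.74 -0.1 ] w 0.0558
shift units [0.001  0.001  0.5098] norm 0.51
roll units 0.0045 shift after roll [0.001  0.001  0.5098]
0.004 1270 ((454.0850830078125, -294.4331359863281), (24.0124454498291, 82.76446533203125), 72.36383056640625) [0.00455266 0.00655812 0.00937378]
0.035 481 ((454.7837829589844, -294.643798828125), (23.66482162475586, 14.374096870422363), 72.95557403564453) [0.03930982 0.05051882 0.0517816 ]
0.044 426 ((454.7192077636719, -294.6016845703125), (23.77131462097168, 14.263276100158691), 72.14330291748047) [0.04799    0.05063455 0.05187003]
flange 1552 ((573.3939819335938, 36.69902801513672), (120.94741821289062, 119.93057250976562), 12.648785591125488)
```

View pics/wr1.png

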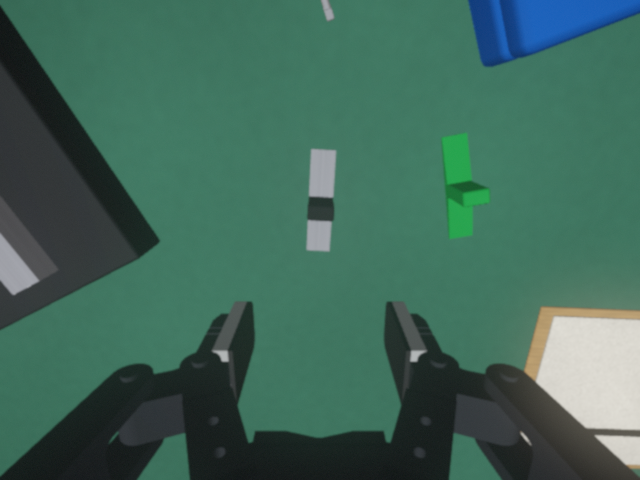

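The wrist view shows the grey wedge upright at px (320,208) between the fingers, clear of the green one at (458,188). I'll correct the pose and descend.

```bash
f(){ grep -E "ee_pos|ft_force"; }
python3 -c "
from h import *
plan([.4547,-.2946,.016],-17.4)"
python3 -m inch '[[-0.3,[0.014,0.007,0.1],0.031],[-0.3,[0,0,0.2],0],[-0.3,[0,0,0.2],0],[-0.3,[0,0,0.2],0],[-0.3,[0,0,0.08],0]]' 25|f
python3 -m inch '[[-0.3,[0,0,0],0],[-0.3,[0,0,0],0]]'|f
python3 -c "
from h import *
plan([.4547,-.2946,.016],-17.4)"
```

```text
t 8.03 pos [ 0.4528 -0.2911  0.228 ] yaw -14.45 F [-1.04  1.27 -0.02] w 0.0556
shift units [0.0115 0.0128 0.848 ] norm 0.848
roll units 0.0328 shift after roll [0.0121 0.0122 0.848 ]
ee_pos: [0.4542, -0.2928, 0.0309]
ft_force: [-0.7, 0.4, 1.0]
ee_pos: [0.457, -0.2958, 0.0353]
ft_force: [-0.4, -0.8, 0.5]
t 8.9 pos [ 0.457  -0.2958  0.0353] yaw -17.35 F [-0.4  -0.77  0.46] w 0.0555
shift units [-0.0106 -0.0017  0.0773] norm 0.078
roll units 0.0006 shift after roll [-0.0106 -0.0017  0.0773]
```

```bash
f(){ grep -E "ee_pos|ft_force|grip"; }
python3 -m inch '[[-0.3,[-0.01,-0.002,0.04],0],[-0.3,[0,0,0.036],0],[-0.3,[0,0,0],0],[0.6,[0,0,0],0],[0.8,[0,0,0],0]]'|f
python3 -m inch '[[0.8,[0,0,0],0],[0.8,[0,0,0],0]]'|f
python3 -c "
from h import *
plan([.4547,-.2946,.16])"
```

```text
ee_pos: [0.4534, -0.2943, 0.0148]
ft_force: [-0.2, -0.7, -1.1]
grip_width: 0.0238
gripper_force: 25.4
ee_pos: [0.4534, -0.2943, 0.0148]
ft_force: [0.5, -0.5, 2.0]
grip_width: 0.0233
gripper_force: 25.6
t 9.78 pos [ 0.4534 -0.2943  0.0148] yaw -17.38 F [ 0.51 -0.46  1.99] w 0.0233
shift units [ 5.700e-03 -4.000e-04 -5.809e-01] norm 0.581
```

```bash
f(){ grep -E "ee_pos|ft_force|grip"; }
python3 -m inch '[[0.8,[0,0,-0.1],0],[0.8,[0,0,-0.2],0],[0.8,[0,0,-0.2],-0.083],[0.8,[0,0,-0.1],-0.083],[0.8,[0,0,0],-0.083]]' 35|f
python3 -m inch '[[0.8,[0,0,0],-0.082],[0.8,[0,0,0],0]]'|f
python3 -c "
from h import *
plan([.4666,-.0255,.125],12.4)"
```

```text
ee_pos: [0.4544, -0.2951, 0.1671]
ft_force: [-0.6, -0.4, -1.8]
grip_width: 0.0234
gripper_force: 34.6
ee_pos: [0.4527, -0.2941, 0.1643]
ft_force: [-0.6, -0.5, -1.4]
grip_width: 0.0238
gripper_force: 34.6
t 10.65 pos [ 0.4527 -0.2941  0.1643] yaw 12.33 F [-0.58 -0.48 -1.38] w 0.0238
shift units [ 0.2839 -1.0378  0.1578] norm 1.087
roll units -0.0008 shift after roll [ 0.2852 -1.0374  0.1578]
```

```bash
f(){ grep -E "ee_pos|ft_force|grip_w"; }
python3 -m inch '[[0.8,[0.047,-0.173,0],0],[0.8,[0.047,-0.173,0],0],[0.8,[0.047,-0.173,0],0],[0.8,[0.047,-0.173,0],0],[0.8,[0.047,-0.173,0],0]]'|f
python3 -m inch '[[0.8,[0.048,-0.173,0.05],0],[0.8,[0,0,0.1],0],[0.8,[0,0,0],0],[0.8,[0,0,0],0]]'|f
python3 - <<'E'
from h import *
plan([.4666,-.0255,.095],12.4)
im,d=grab_frame("side");save("side2",im[150:390,150:470].repeat(2,0).repeat(2,1))
cal=get_calibration("wrist");im,d=grab_frame("wrist");save("wr2",im);np.save("wr2.npy",d)
P=cloud("wrist",d,cal);X,Y,Z=P[...,0],P[...,1],P[...,2]
c,s=np.cos(np.radians(12.4)),np.sin(np.radians(12.4))
a=(X-.4908)*c+(Y+.02015)*s; b=-(X-.4908)*s+(Y+.02015)*c
np.set_printoptions(suppress=True)
for lo,hi in((.070,.0785),(.0785,.084),(.086,.098),(.1,.116),(.12,.2)):
    k=(d>0)&(Z>lo)&(Z<hi)&(abs(b)<.05)&(abs(a)<.1)
    k=cv2.morphologyEx(k.astype(np.uint8),cv2.MORPH_OPEN,np.ones((3,3)))>0
    if k.sum(): print(lo,k.sum(),"a",np.percentile(a[k],[1,50,99]).round(4),"b",np.percentile(b[k],[1,50,99]).round(4),Z[k].mean().round(4))
E
```

```text
ee_pos: [0.4638, -0.069, 0.1645]
ft_force: [0.4, 0.8, -2.5]
grip_width: 0.0237
ee_pos: [0.4666, -0.026, 0.1274]
ft_force: [-0.1, 0.2, -1.0]
grip_width: 0.0232
t 11.78 pos [ 0.4666 -0.026   0.1274] yaw 12.3 F [-0.11  0.16 -1.  ] w 0.0232
shift units [ 0.0003 -0.0019  0.1297] norm 0.13
roll units -0.0012 shift after roll [ 0.0003 -0.0019  0.1297]
0.07 1272 a [0.0208 0.0267 0.0325] b [-0.0165 -0.0022  0.0126] 0.0764
0.086 19124 a [0.0351 0.0619 0.099 ] b [-0.0233  0.0038  0.0488] 0.093
0.1 8204 a [0.0688 0.0863 0.0997] b [0.0101 0.0312 0.0495] 0.107
0.12 31501 a [-0.0342 -0.0159 -0.0059] b [-0.0482 -0.0014  0.0465] 0.1743
```

View pics/wr2.png

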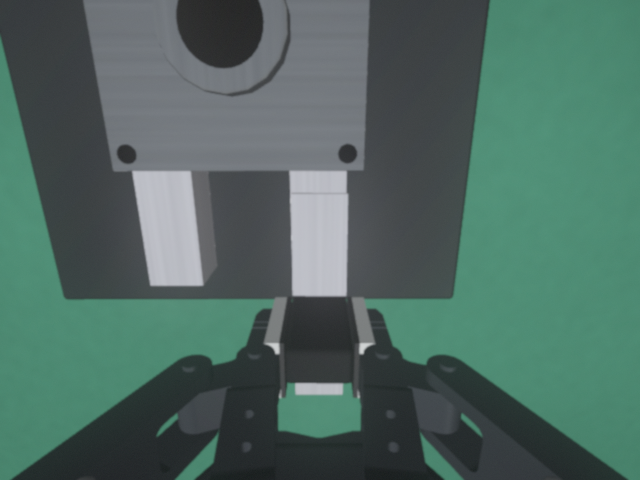

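View pics/side2.png

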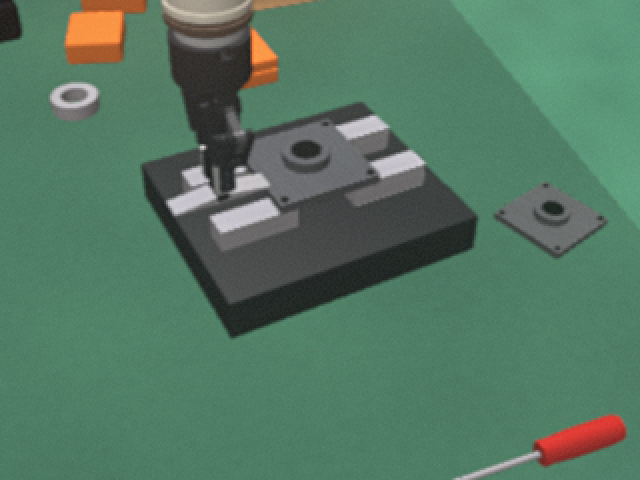

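The wrist view shows the wedge held straight, in line with the low block (its nose edge at px row 193, block centre column about 319).

Run:
```python
from h import *
cal=get_calibration("wrist");d=np.load("wr2.npy")
P=cloud("wrist",d,cal);X,Y,Z=P[...,0],P[...,1],P[...,2]
c,s=np.cos(np.radians(12.4)),np.sin(np.radians(12.4))
a=(X-.4908)*c+(Y+.02015)*s; b=-(X-.4908)*s+(Y+.02015)*c
k=np.zeros_like(d,bool);k[194:295,270:370]=1;k&=(d>0)&(Z>.108)&(Z<.126)
print("wedge a",np.percentile(a[k],[1,99]).round(4),"z",Z[k].min(),Z[k].max())
for lo,hi in((-.005,.005),(.005,.015),(.015,.025),(.025,.035)):
    q=k&(a>lo)&(a<hi)
    if q.sum()>50: print(lo,"b",np.percentile(b[q],[1,99]).round(4),Z[q].mean().round(4))
r=(d>0)&(Z>.07)&(Z<.0785)&(abs(b)<.03)&(a>.015)&(a<.032)
print("block b",np.percentile(b[r],[1,99]).round(4),Z[r].mean())
q=(d>0)&(Z>.088)&(Z<.097)&(abs(b)<.02)&(a<.06);print("flange edge a",np.percentile(a[q],[0.5]),Z[q].mean())
r=(d>0)&(Z>.078)&(Z<.0835)&(b>.05)&(b<.11)&(a<.034)&(a>-.04);print("other block",Z[r].mean(),r.sum())
```

```text
wedge a [-0.0163  0.0274] z 0.11431046361741057 0.12328964451944635
-0.005 b [-0.0142  0.0091] 0.1198
0.005 b [-0.0144  0.0091] 0.1184
0.015 b [-0.0143  0.0092] 0.1171
0.025 b [-0.0144  0.0091] 0.1163
block b [-0.0166  0.0126] 0.07651006325428285
flange edge a [0.03471393] 0.09313402052648173
other block 0.08091719425063808 6551
```

```bash
f(){ grep -E "ee_pos|ft_force"; }
python3 -m inch '[[0.8,[0.016,-0.002,0.04],0],[0.8,[0,0,0.06],0],[0.8,[0,0,0.02],0],[0.8,[0,0,0],0]]'|f
python3 -m inch '[[0.8,[0,0,0.006],0],[0.8,[0,0,0.004],0]]'|f
python3 -m inch '[[0.8,[0,0,0.003],0]]'|f
python3 -m inch '[[0.8,[0,0,0.003],0]]'|f
```

```text
ee_pos: [0.4696, -0.024, 0.0963]
ft_force: [0.0, 0.6, -2.0]
ee_pos: [0.4705, -0.0242, 0.0948]
ft_force: [-0.0, -0.1, -1.4]
ee_pos: [0.4704, -0.0243, 0.094]
ft_force: [0.1, 0.1, -1.5]
ee_pos: [0.4704, -0.0243, 0.0932]
ft_force: [0.3, 0.1, -1.1]
```

```bash
f(){ grep -E "ee_pos|ft_force"; }
python3 -m inch '[[0.8,[0,0,0.003],0]]'|f
python3 -m inch '[[0.8,[0,0,0.003],0]]'|f
python3 -m inch '[[0.8,[0,0,0.002],0]]'|f
python3 -m inch '[[0.8,[0,0,0.002],0]]'|f
```

```text
ee_pos: [0.4703, -0.0243, 0.0923]
ft_force: [0.0, 0.6, -1.0]
ee_pos: [0.4703, -0.0242, 0.0915]
ft_force: [-0.6, 1.1, -0.6]
ee_pos: [0.4703, -0.0242, 0.091]
ft_force: [0.5, -0.7, -1.0]
ee_pos: [0.4703, -0.0242, 0.0905]
ft_force: [-0.1, -0.8, -1.1]
```

```bash
f(){ grep -E "ee_pos|ft_force"; }
python3 -m inch '[[0.8,[0,0,0.002],0]]'|f
python3 -m inch '[[0.8,[0,0,0.002],0]]'|f
python3 -m inch '[[0.8,[0,0,0.002],0]]'|f
```

```text
ee_pos: [0.4702, -0.0242, 0.0902]
ft_force: [-1.8, -0.3, 5.5]
ee_pos: [0.4703, -0.0242, 0.0901]
ft_force: [-5.0, 0.1, 12.3]
ee_pos: [0.4703, -0.0242, 0.0901]
ft_force: [-6.6, 0.2, 19.2]
```

```bash
f(){ grep -E "ee_pos|ft_force|grip"; }
python3 -m inch '[[0.8,[0,0,-0.006],0],[0.8,[0,0,0],0],[0.2,[0,0,0],0],[0.2,[0,0,0],0]]' 20|f
python3 -m inch '[[0.8,[0,0,0],0],[0.8,[0,0,0],0],[0.8,[0,0,0],0]]' 20|f
cat > avg.py <<'E'
from h import *
F=[]
for i in range(6): grab_frame("side");F.append(status.read_state()["ft_force"])
R=Rn.from_quat(status.read_state()["tcp_rot"]).as_matrix()
print("tool F",(R.T@np.mean(F,0)).round(2),np.std(F,0).round(2),status.read_state()["ee_pos"].round(4))
E
python3 avg.py
```

```text
ee_pos: [0.4703, -0.0242, 0.0905]
ft_force: [-0.4, -0.5, 0.0]
grip_width: 0.0339
gripper_force: 0.0
ee_pos: [0.4704, -0.0242, 0.0906]
ft_force: [0.1, -0.2, -0.6]
grip_width: 0.0238
gripper_force: 21.7
tool F [-0.07  0.63  0.16] [0.91 0.26 0.52] [ 0.4704 -0.0242  0.0906]
```

```bash
f(){ grep -E "ee_pos|ft_force"; }
python3 -m inch '[[0.8,[0.015,0,0],0],[0.8,[0.015,0,0],0],[0.8,[0.015,0,0],0],[0.8,[0.011,0,0],0],[0.8,[0,0,0],0]]'|f
python3 avg.py
python3 -m inch '[[0.8,[0.004,0,0],0],[0.8,[0,0,0],0]]'|f
python3 -m inch '[[0.8,[0.004,0,0],0],[0.8,[0,0,0],0]]'|f
python3 -m inch '[[0.8,[0.004,0,0],0],[0.8,[0,0,0],0]]'|f
python3 avg.py
```

```text
ee_pos: [0.484, -0.0211, 0.0905]
ft_force: [-2.4, -1.1, 4.0]
tool F [-2.02 -0.1  -3.26] [0.21 0.36 0.28] [ 0.484  -0.0211  0.0905]
ee_pos: [0.484, -0.0212, 0.0905]
ft_force: [-5.1, -0.8, 6.9]
ee_pos: [0.4853, -0.0209, 0.0906]
ft_force: [-3.2, 0.4, 3.1]
ee_pos: [0.4865, -0.0206, 0.0905]
ft_force: [-3.9, 0.1, 5.6]
tool F [-4.15 -0.18 -5.8 ] [0.44 0.43 0.22] [ 0.4865 -0.0206  0.0906]
```

```bash
f(){ grep -E "ee_pos|ft_force"; }
python3 -m inch '[[0.8,[0,0,-0.002],0],[0.8,[0,0,0],0]]'|f
python3 avg.py
python3 -c "
from h import *
im,d=grab_frame('side');save('side3',im[180:300,230:390].repeat(4,0).repeat(4,1))
print(status.read_state()['time_s'])"
```

```text
ee_pos: [0.4874, -0.0204, 0.091]
ft_force: [0.8, -0.1, -1.9]
tool F [0.04 0.03 1.35] [0.64 0.33 0.49] [ 0.487  -0.0205  0.091 ]
17.5
```

View pics/side3.png

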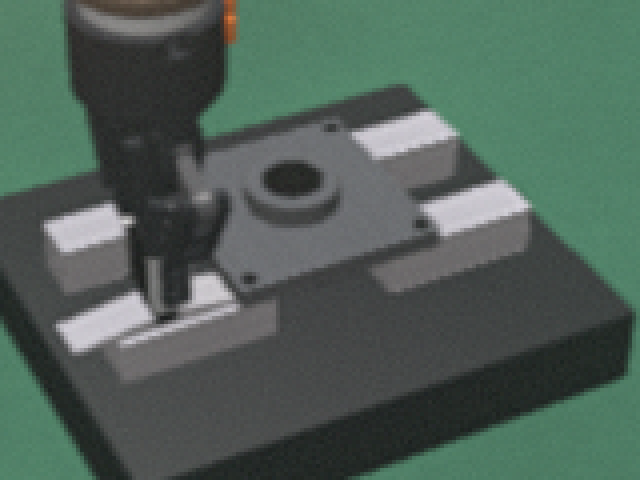

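```bash
f(){ grep -E "ee_pos|ft_force|grip_w"; }
python3 -m inch '[[0.8,[0,0,0.001],0],[-0.2,[0,0,0],0],[-0.2,[0,0,0],0],[-0.2,[0,0,-0.1],0],[-0.2,[0,0,-0.14],0]]'|f
python3 -m inch '[[1,[-0.06,0,0],0],[1,[-0.06,0,0],0],[1,[0,0,0.1],0],[1,[0,0,0.1],0],[1,[0,0,0.03],0]]'|f
python3 -m inch '[[1,[0,0,0],0],[1,[0,0,0],0]]'|f
python3 - <<'E'
from h import *
u=np.array([.9767,.2147,0]);plan(np.array([.487,-.0205,.092])-u*.0187)
cal=get_calibration("wrist");im,d=grab_frame("wrist");save("wr3",im);np.save("wr3.npy",d)
P=cloud("wrist",d,cal);X,Y,Z=P[...,0],P[...,1],P[...,2]
c,s=np.cos(np.radians(12.4)),np.sin(np.radians(12.4))
a=(X-.4908)*c+(Y+.02015)*s; b=-(X-.4908)*s+(Y+.02015)*c
k=(d>0)&(Z>.122)&(Z<.13)&(abs(a)<.04)&(abs(b)<.03)
if k.sum()>20: print("grip",k.sum(),cv2.minAreaRect((np.stack([a,b],-1)[k]*1000).astype(np.float32)))
q=(d>0)&(Z>.088)&(Z<.097)&(abs(b)<.02)&(a<.06)&(a>.02);print("flange edge a",np.percentile(a[q],[0.5]),Z[q].mean())
E
```

```text
ee_pos: [0.486, -0.0204, 0.1508]
ft_force: [1.3, 0.3, 0.5]
grip_width: 0.0514
ee_pos: [0.4548, -0.0272, 0.0913]
ft_force: [0.0, 0.5, -0.4]
grip_width: 0.0
ee_pos: [0.4579, -0.0269, 0.0939]
ft_force: [-1.1, 0.2, 0.2]
grip_width: 0.0002
t 19.0 pos [ 0.4579 -0.0269  0.0939] yaw 12.41 F [-1.06  0.21  0.22] w 0.0002
shift units [ 0.0443 -0.0002  0.0075] norm 0.045
grip 3706 ((-11.03975772857666, -1.081294059753418), (27.17061996459961, 30.247236251831055), 89.93391418457031)
flange edge a [0.03481811] 0.09301076165260978
```

View pics/wr3.png

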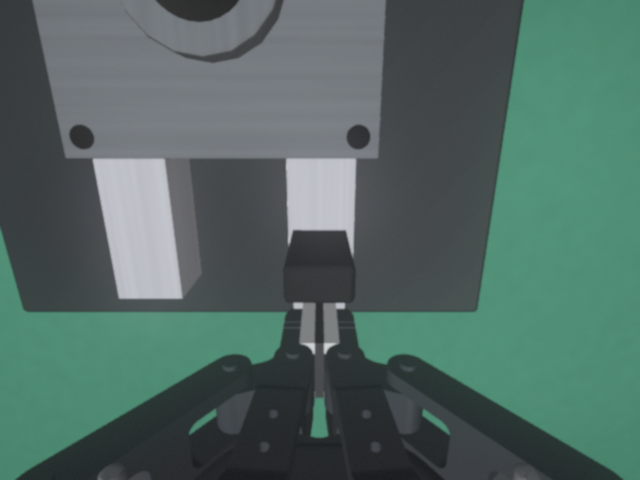

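The wedge stands straight on the block with its nose under the flange, and the shut fingers are directly behind the grip (px 320,265). Next I'll push gently.

```bash
f(){ grep -E "ee_pos"; }
python3 -m inch '[[1,[0.018,0,0.005],0],[1,[0.014,0,0],0],[1,[0,0,0],0]]'|f
python3 avg.py
python3 -m inch '[[1,[0.006,0,0],0],[1,[0.006,0,0],0],[1,[0,0,0],0]]'|f
python3 avg.py
python3 -m inch '[[1,[0.004,0,0],0],[1,[0.004,0,0],0]]'|f
python3 avg.py
```

```text
ee_pos: [0.466, -0.0251, 0.0923]
tool F [ 0.03 -0.01 -0.47] [0.48 0.31 0.78] [ 0.4652 -0.0253  0.092 ]
ee_pos: [0.4685, -0.0246, 0.0921]
tool F [ 0.04 -0.14 -0.16] [0.63 0.4  0.41] [ 0.4683 -0.0246  0.0921]
ee_pos: [0.4699, -0.0244, 0.092]
tool F [-0.56  0.1   0.69] [0.43 0.51 0.44] [ 0.4703 -0.0242  0.092 ]
```

```bash
sed -i 's/range(6)/range(4)/' avg.py
python3 -m inch '[[1,[0.004,0,0],0],[1,[0.004,0,0],0]]'>/dev/null; python3 avg.py
python3 -m inch '[[1,[0.004,0,0],0],[1,[0,0,0],0]]'>/dev/null; python3 avg.py
python3 -m inch '[[1,[0.004,0,0],0],[1,[0,0,0],0]]'>/dev/null; python3 avg.py
```

```text
tool F [-0.11  0.11  0.26] [0.31 0.47 0.63] [ 0.4725 -0.0237  0.0921]
tool F [-0.7   0.34 -0.24] [0.46 0.14 0.46] [ 0.4732 -0.0236  0.092 ]
tool F [-0.78 -0.02  0.19] [0.34 0.43 0.64] [ 0.4742 -0.0233  0.0921]
```

```bash
python3 -m inch '[[1,[0.003,0,0],0],[1,[0,0,0],0]]'>/dev/null; python3 avg.py
python3 -m inch '[[1,[0.003,0,0],0],[1,[0,0,0],0]]'>/dev/null; python3 avg.py
python3 -m inch '[[1,[0.003,0,0],0],[1,[0,0,0],0]]'>/dev/null; python3 avg.py
```

```text
tool F [-3.88  0.2  -2.65] [0.42 0.48 0.62] [ 0.4744 -0.0233  0.092 ]
tool F [-5.19 -0.3  -4.29] [0.57 0.46 0.33] [ 0.4748 -0.0233  0.0919]
tool F [-7.21 -0.23 -6.07] [0.24 0.28 0.26] [ 0.4749 -0.0233  0.0918]
```

Contact: the force rose while the tool all but stopped. I'll back off and do the proof press.

```bash
f(){ grep -E "ee_pos|ft_force"; }
python3 -m inch '[[1,[-0.02,0,0],0],[1,[-0.06,0,0],0],[1,[0,0,-0.1],0],[1,[0,0,-0.2],0],[1,[0,0,-0.04],0]]'|f
python3 -m inch '[[1,[0.14,-0.002,0],0],[1,[0.14,-0.002,0],0],[1,[0.06,0,0],0],[1,[0,0,0],0]]'|f
python3 - <<'E'
from h import *
plan([.544,-.0115,.098],12.4)
E
```

```text
ee_pos: [0.4586, -0.0273, 0.1797]
ft_force: [0.9, -0.5, 0.5]
ee_pos: [0.5393, -0.0075, 0.1763]
ft_force: [-0.1, -0.7, -0.4]
t 24.77 pos [ 0.5393 -0.0075  0.1763] yaw 12.45 F [-0.12 -0.68 -0.41] w 0.0
shift units [0.0153 0.02   0.3132] norm 0.314
roll units 0.0006 shift after roll [0.0153 0.02   0.3132]
```

```bash
f(){ grep -E "ee_pos|ft_force"; }
python3 -m inch '[[1,[0.015,0.02,0.1],0],[1,[0,0,0.14],0],[1,[0,0,0.06],0],[1,[0,0,0],0],[1,[0,0,0],0]]'|f
python3 -m inch '[[1,[0,0,0.006],0],[1,[0,0,0.006],0]]'|f
python3 -m inch '[[1,[0,0,0.004],0]]'|f
python3 -m inch '[[1,[0,0,0.004],0]]'|f
```

```text
ee_pos: [0.545, -0.0119, 0.1032]
ft_force: [0.3, 0.1, 0.2]
ee_pos: [0.5449, -0.0121, 0.0998]
ft_force: [-0.3, -0.0, -0.1]
ee_pos: [0.5445, -0.0121, 0.0983]
ft_force: [0.7, -0.2, 0.7]
ee_pos: [0.5444, -0.012, 0.0971]
ft_force: [0.1, -0.9, 0.3]
```

```bash
f(){ grep -E "ee_pos|ft_force"; }
python3 -m inch '[[1,[0,0,0.006],0],[1,[0,0,0.006],0]]'|f
python3 -m inch '[[1,[0,0,0.003],0]]'|f
python3 -m inch '[[1,[0,0,0.003],0]]'|f
python3 -m inch '[[1,[0,0,0.002],0]]'|f
python3 -m inch '[[1,[0,0,0.002],0]]'|f
```

```text
ee_pos: [0.5443, -0.012, 0.0939]
ft_force: [-0.3, -0.5, -0.3]
ee_pos: [0.5443, -0.012, 0.0931]
ft_force: [0.0, -0.1, 0.2]
ee_pos: [0.5444, -0.012, 0.0925]
ft_force: [-0.3, -0.0, 0.5]
ee_pos: [0.5444, -0.012, 0.0921]
ft_force: [-1.2, 0.1, 3.9]
ee_pos: [0.5444, -0.012, 0.0921]
ft_force: [-2.9, -0.5, 9.0]
```

```bash
f(){ grep -E "ee_pos|ft_force"; }
python3 -m inch '[[1,[0,0,0.001],0],[1,[0,0,0],0],[1,[0,0,0],0]]'|f
python3 -m inch '[[1,[0,0,-0.006],0],[1,[0,0,-0.01],0],[1,[0,0,-0.1],0],[1,[0,0,-0.2],0],[1,[0,0,-0.1],0]]'|f
python3 -m inch '[[1,[-0.02,0.2,0],0],[1,[-0.02,0.2,0],0],[1,[-0.02,0.2,0],0],[1,[-0.02,0.2,0],0],[1,[-0.02,0.2,0],0]]'|f
python3 -m inch '[[1,[0,0,0],0]]'|f
python3 - <<'E'
from h import *
im,d=grab_frame("top");P=cloud("top",d);X,Y,Z=P[...,0],P[...,1],P[...,2]
np.save("top9.npy",d)
for z0,z1 in((.086,.097),(.099,.115)):
    m=(d>0)&(X>.48)&(X<.7)&(Y>-.06)&(Y<.14)&(Z>z0)&(Z<z1)
    k=cv2.morphologyEx(m.astype(np.uint8),cv2.MORPH_OPEN,np.ones((3,3)))>0
    print("flange",k.sum(),cv2.minAreaRect((P[k][:,:2]*1000).astype(np.float32)))
im2,d2=grab_frame("side");save("side9",np.vstack([im[150:330,230:550],im2[150:360,150:470]]))
q=(d>0)&(Z>.086)&(Z<.097)&(abs(X-.573)<.05)&(abs(Y-.037)<.05)
A=np.c_[P[q][:,:2]-[.573,.0366],np.ones(q.sum())];print("tilt",np.linalg.lstsq(A,Z[q],rcond=None)[0])
d0=np.load("top0.npy");P=cloud("top",d0);Z=P[...,2];X,Y=P[...,0],P[...,1]
q=(d0>0)&(Z>.086)&(Z<.097)&(abs(X-.573)<.05)&(abs(Y-.037)<.05)
A=np.c_[P[q][:,:2]-[.573,.0366],np.ones(q.sum())];print("tilt0",np.linalg.lstsq(A,Z[q],rcond=None)[0])
print(status.read_state()["time_s"])
E
```

```text
ee_pos: [0.5444, -0.012, 0.0921]
ft_force: [-3.1, -0.7, 8.2]
ee_pos: [0.5455, -0.0116, 0.1977]
ft_force: [0.4, -0.2, -0.4]
ee_pos: [0.5737, -0.2632, 0.1953]
ft_force: [0.1, 0.3, -0.0]
ee_pos: [0.5725, -0.2681, 0.1944]
ft_force: [-0.1, 0.9, 0.2]
flange 1498 ((573.2786865234375, 36.84742736816406), (120.05677795410156, 119.8028793334961), 12.279632568359375)
flange 322 ((572.2916259765625, 36.6991081237793), (50.509090423583984, 50.711788177490234), 88.97942352294922)
tilt [ 0.00216017 -0.0030067   0.09249156]
tilt0 [0.00463634 0.00248277 0.0925618 ]
28.5
```

View pics/side9.png

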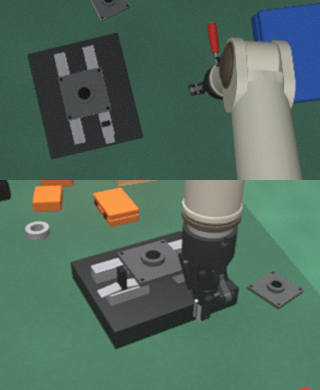

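The wedge is in place under the near-right corner and the arm is clear. The flange has not moved and lies level.

```bash
python3 -c "
from h import *
print(ticket.finish_job())"
```

```text
the job is handed in; nothing more can be done
None
```

The job is handed in, about 28.5 s in: I pressed only the near-right corner, which depth images showed over a low block, and it dipped about 2.7 mm (that press peaked at 22 N); with the wedge slid in to contact there, it no longer dips at about 9 N, and the flange lies level where it was.

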